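Line up the bead cases in the rack

TASK

Tidy up after the bead workshop: without lifting or tipping them, slide the three bead cases across the table into the rack so that each stands squarely with its long side flush against the back rail, in any order, and close them up with the blue sliding cheek into one straight row with no gaps, snug between the two cheeks. Leave the cups and the green roll where they are.

Things in the scene. Friction and masses are not known exactly. Their poses are not given: they have to be found in the camera images.
- rack: Fixed wooden rack. Origin: at table height on the front face (towards the robot) of its straight back rail. Rack +x points away from the robot, square to that face; +y runs along the rail to the robot's left. Rail: y = -285 to +315 mm, x = 0 to 30 mm, 40 mm high, thin aluminium track on top. The rack has no floor: cases slide on the table itself.
- cheek_fixed (a point): Centre of the inner face of the rack's fixed wooden end cheek, at its right end: rack y = -225 mm, 42.5 mm in front of the rail's face, 20 mm up. The cheek is 25 mm thick, 40 mm high and reaches from the rail to rack x = -85 mm. Axes parallel to the rack's.
- cheek (a joint): Blue sliding end cheek at the rack's left end: how far it has slid in towards the fixed cheek, in m (0 open, limit 0.185). Inner face at rack y = 0.245 - value. Plate 25 mm thick, 2 to 50 mm above the table, from the rail to rack x = -86 mm; a 50 mm wide saddle rides on the rail, with a knob to 65 mm height. Slides at about 2 N, stays where left.
- cheek_outer (a point): Centre of the sliding cheek's flat outer face (away from the row), 25 mm above the table and 42.5 mm in front of the rail's face; axes parallel to the rack's. Pushing this face towards rack -y closes the cheek.
- case_pink: Loose, shut magenta-pink bead case with a clear flat lid, a flat box 80 mm (its x) by 100 mm (its y) and 32 mm high, about 0.3 kg; origin at the centre of its underside. Starts flat on the table on the robot's side of the rack, askew by up to 0.35 rad to it, its own x axis pointing roughly along rack +x. Its 100 mm side goes against the rail.
- case_teal: Loose, shut turquoise bead case with a clear flat lid, a flat box 80 mm (its x) by 100 mm (its y) and 32 mm high, about 0.3 kg; origin at the centre of its underside. Starts flat on the table on the robot's side of the rack, askew by up to 0.35 rad to it, its own x axis pointing roughly along rack +x. Its 100 mm side goes against the rail.
- case_yellow: Loose, shut yellow bead case with a clear flat lid, a flat box 80 mm (its x) by 100 mm (its y) and 32 mm high, about 0.3 kg; origin at the centre of its underside. Starts flat on the table on the robot's side of the rack, askew by up to 0.35 rad to it, its own x axis pointing roughly along rack +x. Its 100 mm side goes against the rail.
- cup_stack: Bystander: upside-down stack of white plastic cups, 68 mm across, 107 mm high, beyond the rack; origin at the centre of its underside.
- cup: Bystander: open white plastic cup, 68 mm across, 75 mm high, to the right; origin at the centre of its underside.
- tape: Bystander: green roll 90 mm across, 24 mm high, lying flat to the left; origin at the centre of its underside.
There are look-alikes about, which are no part of the job. Of the things that look like the case_pink, the middle-sized one is meant. There is more than one size of the case_teal; the one meant has the size given above.

How it is judged:
By the outcome, as a careful person would: the job done as asked, in the order asked, and still so for the second after the job is handed in, with the robot touching nothing.
It also fails if it takes over 59 s, if anything falls off the work surface, if the arm or the gripper's body presses on something with over 40 N, if the wrist force passes 120 N, or if a joint passes its speed limit or range.

ROBOT

A 7-joint arm with a two-finger parallel gripper is mounted at the origin on the work surface. World frame = base frame: x ahead of the robot, y to its left, z up, the work surface at z = 0. Lengths are in m, angles in rad, forces in N, time in s.
With the tool pointing down it reaches from about 0.4 to 0.9 m from the base axis. Payload 5.5 kg.
Tool frame: the origin (TCP) lies on the centre line of the jaws, within the pads' length; the fingertips stand 14 mm ahead of it and the grasp point (between the pads) lies 5 mm behind it; z points along the fingers, x is the direction in which the jaws open and shut, and the axes are right-handed (so a half turn about z gives the same grasp; the last joint's range is limited). The gripper opens to 92 mm and grips with 3 to 60 N. Pads are 19 mm wide; open, the fingers measure 130 mm over their backs; the gripper's body (75 mm by 190 mm) begins 47 mm behind the grasp point.
Start: joints at [1.588, 0.501, -0.427, 1.55, 0.221, 1.138, -0.21], TCP at [0.158, -0.63, 0.241] pointing down, gripper open.
Joint ranges: [-2.88, 2.88], [-0.31, 2.03], [-1.54, 1.56], [0.2, 2.42], [-1.41, 4.55], [0.19, 2.02], [-2.57, 2.57]. Speed limits (rad/s): [2.57, 2.57, 3.14, 3.14, 3.14, 3.14, 3.14].

INTERFACE

Orientations are given as a rotation vector (axis times angle).
In Python, from cell import * gives the robot as it stands. The module is installed in compiled form; this text tells all that it offers.
- The arm moves only by the tool send_rows, never from a script. Its argument "plan" is a list of rows, each a list of 2 entries, a list of its own where there are three numbers: the shift along the tool's x, y, z normalised to -1 to 1, where 1 is 50 mm, then the turn, a rotation vector about the tool's x, y, z normalised to -1 to 1, where 1 is 5 degrees. In form: [[[x, y, z], [wx, wy, wz]], ...]. A call has 1 to 20 rows; each row shifts and turns the commanded pose from where the row before left it, along the tool's axes as they then stand; what a row does not reach is not made up. A row lasts 1/10 s, in which the tool goes at most 50 mm and 8.59 degrees, less where a joint would pass 70% of its speed; a pose out of reach is approached as far as the arm can. A call with a number of a shift or a turn outside -1 to 1 is refused whole. A call with a gripper value outside its range is refused whole. "fingers" is the finger opening in mm, from 0 to 91.8, set as the call begins (left out, the last holds). The fingers move at their own pace and stop on an object; the grip force is fixed at half the most. Time passes only in rows, so rows that do not move let the fingers close. It gives the time, the measured TCP pose, the force and the opening at its end, in the units of the state.
- state(): the state, without advancing time (a new reading comes with each control period).
- capture(name): name is "scene" or "top"; returns a dict with "img" (400x640x3 uint8, blue, green, red), "z_map" (400x640 float32, m along the optical axis (not along the pixel's ray), 0 where there is no reading), "intrinsics" (3x3 intrinsics, pixels), "k1" (the pictures are not rectified: a ray, as slopes to the right and down, at radius r is drawn at 1 + k1 r^2 times it, then the intrinsics apply), "rvec" (rotation vector, rad) and "tvec" (3), from world to camera coordinates, as OpenCV has them. Camera axes: x right, y down, z forward; pixel columns grow to the right and rows downward; lengths in m; the calibration is good to about 2 mm. A picture is of the moment at which its call begins.
- sign_off(): hands the job in, once; it reports no verdict.
The state is a dict: "t": time; "joints": joint angles; "joint_vel": joint speeds; "tau": joint torques, N m; "position": TCP position; "tool_rot": TCP orientation; "force": force on the tool from outside, world axes, zero at the start; "ft_torque": the same for the moment, N m; "gripper_width": finger opening in m.
Only numpy, scipy, OpenCV 4.12 (cv2) and the standard library are available. Lean on these libraries where they do the work, as an engineer would, in place of code of your own. Each camera call takes 0.05 s, during which the arm holds its last target.

## Working session

There is one attempt and no reset: what is moved stays moved. The work goes in short steps, Python scripts to look and compute and a tool call to move; the robot and the scene stay as the last step left them, time stands still between calls to the robot, and variables do not carry over. Pictures are saved under pics/ and viewed, and the job is handed in when it is done.

Besides the shell and the picture viewer there is one more tool, called after "Request:" as name(argument=value, ...) on one line, values as JSON. send_rows: Moves the arm, as the interface text tells. Its arguments: {"type":"object","properties":{"plan":{"type":"array","items":{"type":"array"}},"fingers":{"type":"number"}},"required":["plan"]}

```bash
mkdir -p pics
cat > h.py <<'E'
from cell import *
import numpy as np, cv2
def cam(name):
    c=capture(name); return c
def ray(c,u,v):
    K=np.array(c["intrinsics"]);x=(u-K[0,2])/K[0,0];y=(v-K[1,2])/K[1,1]
    rd=np.hypot(x,y);r=rd
    for _ in range(30): r=rd/(1+c["k1"]*r*r)
    s=r/rd if rd>0 else 1
    R=cv2.Rodrigues(np.array(c["rvec"],float))[0];t=np.array(c["tvec"],float).ravel()
    return -R.T@t, R.T@np.array([x*s,y*s,1.])
def onplane(c,u,v,z):
    o,d=ray(c,u,v); return o+d*(z-o[2])/d[2]
def bydepth(c,u,v):
    o,d=ray(c,u,v); return o+d*c["z_map"][int(round(v)),int(round(u))]
def proj(c,p):
    R=cv2.Rodrigues(np.array(c["rvec"],float))[0];q=R@np.array(p)+np.array(c["tvec"],float).ravel()
    x,y=q[0]/q[2],q[1]/q[2];f=1+c["k1"]*(x*x+y*y);K=np.array(c["intrinsics"])
    return np.array([K[0,0]*x*f+K[0,2],K[1,1]*y*f+K[1,2]])
E
python3 - <<'E'
from h import *
import pickle
for n in("scene","top"):
    c=cam(n);cv2.imwrite(f"pics/{n}0.png",c["img"]);pickle.dump(c,open(n+"0.pkl","wb"))
    print(n,ray(c,320,200),c["intrinsics"][0],c["k1"])
s=state();print(s)
E
```

```text
scene (array([ 1.10114562, -0.25108391,  0.70306292]), array([-0.65234735,  0.20505106, -0.73004557])) [361.06898863   0.         328.61582202] -0.052433082762023187
top (array([ 0.44767618, -0.03445903,  1.07773461]), array([ 0.07923334, -0.0015542 , -0.99694059])) [416.9822621    0.         315.76412127] -0.05218792703947404
{'t': 0.1, 'joints': array([ 1.58822182,  0.50177934, -0.42680445,  1.55132071,  0.22080177,
        1.13829733, -0.21030556]), 'joint_vel': array([-0.00061438, -0.0008599 , -0.00112536, -0.00217078, -0.00098335,
        0.00090863, -0.00088393]), 'tau': array([-1.08866254e-02, -5.67871642e+01, -5.83812475e+00, -2.79915136e+01,
       -6.89197378e-02,  2.40279827e-02,  4.20695415e-05]), 'position': array([ 0.15796446, -0.62989862,  0.23977624]), 'tool_rot': array([-2.47613239e+00,  1.93164875e+00,  2.10153403e-03]), 'force': array([0.07130795, 0.10635992, 0.31092087]), 'ft_torque': array([ 0.0199236 , -0.01525512,  0.0053073 ]), 'gripper_width': 0.09150943820877494}
```

View pics/top0.png

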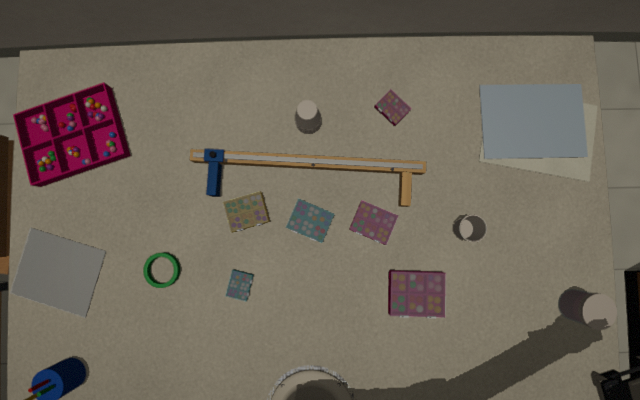

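View pics/scene0.png

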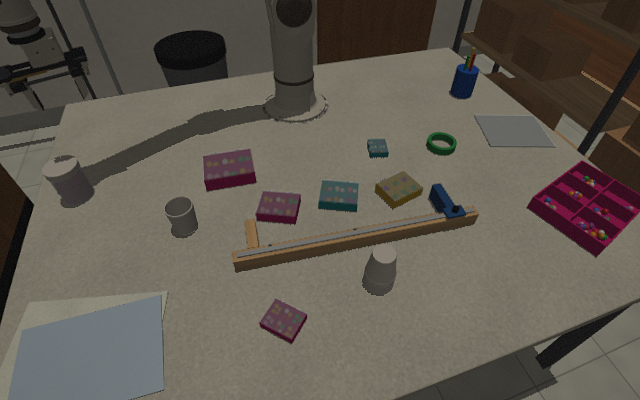

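```bash
cat >> h.py <<'E'
def cloud(c):
    K=np.array(c["intrinsics"]);h,w=c["z_map"].shape
    u,v=np.meshgrid(np.arange(w),np.arange(h));x=(u-K[0,2])/K[0,0];y=(v-K[1,2])/K[1,1]
    rd=np.hypot(x,y);r=rd.copy()
    for _ in range(20): r=rd/(1+c["k1"]*r*r)
    s=np.where(rd>0,r/np.maximum(rd,1e-9),1);z=c["z_map"]
    P=np.stack([x*s*z,y*s*z,z],-1)
    R=cv2.Rodrigues(np.array(c["rvec"],float))[0];t=np.array(c["tvec"],float).ravel()
    W=(P-t)@R; W[z==0]=np.nan; return W
def blobs(c,lo,hi,amin=150,roi=None):
    W=cloud(c);m=((W[...,2]>lo)&(W[...,2]<hi)).astype(np.uint8)
    n,l,st,ce=cv2.connectedComponentsWithStats(m)
    out=[]
    for i in range(1,n):
        if st[i,4]<amin: continue
        k=l==i;p=W[k]
        out.append((ce[i],st[i,4],p,np.median(c["img"][k],0)))
    return out
def rect(p):
    (cx,cy),(a,b),ang=cv2.minAreaRect((p[:,:2]*1000).astype(np.float32))
    # long axis direction, angle
    if a<b: a,b,ang=b,a,ang+90
    ang=(ang-90+90)%180-90  # deviation of long axis from world y
    return cx,cy,a,b,ang
E
python3 - <<'E'
from h import *
import pickle
c=pickle.load(open("top0.pkl","rb"))
for lo,hi in((.022,.045),(.045,.07)):
  print(lo)
  for ce,a,p,col in blobs(c,lo,hi,60):
    print(ce.round(),a,np.round(rect(p),1),np.median(p[:,2]).round(4),col)
im=cv2.resize(c["img"][80:330,180:500],None,fx=2.5,fy=2.5,interpolation=cv2.INTER_CUBIC)
cv2.imwrite("pics/crop0.png",im)
E
```

```text
0.022
[ 67. 134.] 2608 [719.2 618.7 266.  205.3  17.3] 0.0363 [26.  4. 58.]
[393. 106.] 499 [ 771.2 -230.2   74.1   61.3  -46. ] 0.024 [73. 69. 98.]
[308. 127.] 76 [723.   -9.6  64.3  28.1   3.7] 0.0373 [55.  63.  67.5]
[197. 155.] 172 [651.9 269.2  47.6  32.1  -0.7] 0.04 [ 70. 109. 132.]
[332. 166.] 2775 [587.4 -30.  541.9 116.9  -4.2] 0.0402 [ 71. 110. 137.]
[245. 211.] 1270 [506.  154.8 101.   82.2  14.7] 0.031 [ 70.  93. 104.]
[309. 220.] 1279 [480.2  -7.8  99.8  81.7 -24.6] 0.0312 [92. 93. 75.]
[374. 222.] 1291 [ 471.6 -168.9  100.3   82.   -24.2] 0.0313 [ 81.  70. 102.]
[475. 228.] 100 [ 452.8 -416.6   55.9   31.9  -85.3] 0.0343 [53.  60.5 66. ]
[160. 271.] 310 [362.8 373.2  87.7  85.8  14.9] 0.0238 [ 51. 104.  40.]
[417. 294.] 2271 [ 291.5 -271.   135.9  111.3   -3.3] 0.0423 [ 77.  68. 100.]
[568. 303.] 166 [ 257.5 -659.    79.1   36.4   68.8] 0.0342 [41. 42. 48.]
[ 74. 371.] 195 [109.5 595.8  78.4  35.  -65.8] 0.0332 [32. 14.  4.]
[311. 391.] 246 [ 58.6  -3.8 118.4  35.1  -2.1] 0.0318 [38.  44.5 48. ]
0.045
[308. 123.] 115 [729.5 -10.2  64.2  39.1   4.4] 0.0573 [57. 64. 69.]
[213. 167.] 611 [608.7 242.3 116.9  71.6  84.9] 0.0507 [82. 50. 23.]
[479. 228.] 145 [ 451.8 -417.7   58.9   36.8  -89.4] 0.0576 [54. 61. 67.]
[574. 305.] 191 [ 253.7 -658.    78.6   36.    77.3] 0.0569 [41. 42. 49.]
[ 68. 374.] 218 [111.3 597.7  78.1  36.7 -58.6] 0.0585 [32. 13.  3.]
[311. 395.] 187 [58.8 -2.8 98.8 20.9 -1. ] 0.0559 [37. 43. 47.]
```

View pics/crop0.png

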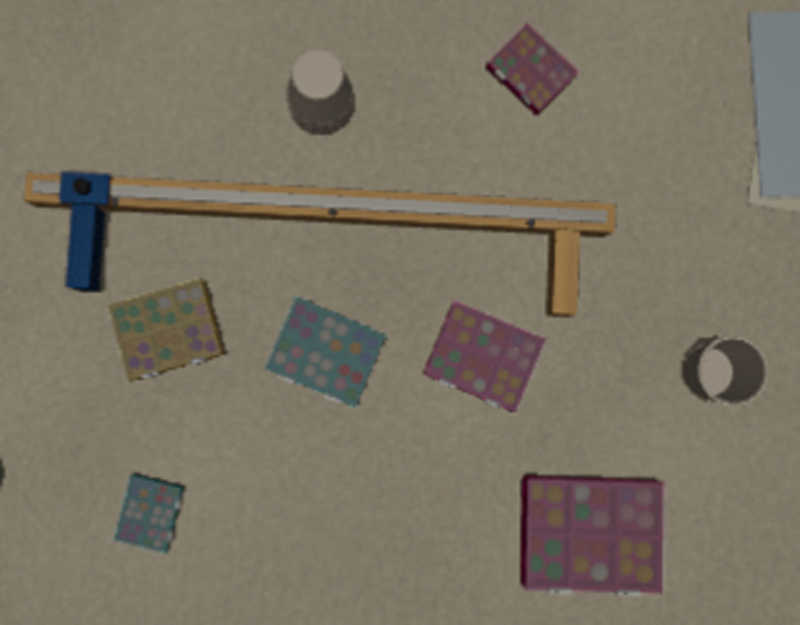

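Run:
```python
from h import *
import pickle
c=pickle.load(open("top0.pkl","rb"))
W=cloud(c);m=(W[...,2]>.033)&(W[...,2]<.047)
v,u=np.nonzero(m&(np.arange(640)[None]>185)&(np.arange(640)[None]<432)&(np.arange(400)[:,None]>140)&(np.arange(400)[:,None]<212))
P=W[v,u]
# columns clear of cheek: rail front edge per column
F=[];B=[]
for col in list(range(228,300))+list(range(318,398))+list(range(414,423)):
    k=u==col
    if k.sum()<3: continue
    vv=v[k]; F.append(onplane(c,col,vv.max()+.5,.04)); B.append(onplane(c,col,vv.min()-.5,.04))
F=np.array(F);B=np.array(B)
for Q in(F,B):
    vx,vy,x0,y0=cv2.fitLine(Q[:,:2].astype(np.float32),cv2.DIST_HUBER,0,.01,.01).ravel()
    print("dir",vx/vy,"x at y=0",x0-y0*vx/vy, "res",np.std(Q[:,0]-(x0+(Q[:,1]-y0)*vx/vy)))
print("right end y",P[u>415][:,1].min(),"left end",P[:,1].max())
# fixed cheek columns
k=(v>180)&(u>380);Q=P[k];print("fixed cheek y",np.percentile(Q[:,1],[2,98]),"x min",Q[:,0].min())
k=(W[...,2]>.044)&(W[...,2]<.056);k[:175]=0;k[210:]=0;k[:,:195]=0;k[:,235:]=0
Q=W[k];print("blue",np.round(rect(Q),1),Q[:,:2].min(0),Q[:,:2].max(0))
```

```text
dir -0.17496014 x at y=0 0.56457806 res 0.05091940322919458
dir 0.07728287 x at y=0 0.64658946 res 0.0007379374104908543
right end y -0.30323850980303685 left end 0.2930427073373446
fixed cheek y [-0.26475484 -0.2368872 ] x min 0.49922563216955884
blue [574.4 233.6  49.7  25.4  85.7] [0.55012272 0.21969603] [0.59851292 0.24796347]
```

Run:
```python
from h import *
import pickle
c=pickle.load(open("top0.pkl","rb"))
W=cloud(c);m=(W[...,2]>.034)&(W[...,2]<.047);m[:145]=0;m[180:]=0
F=[];B=[]
for col in list(range(228,300))+list(range(318,396)):
    vv=np.nonzero(m[:,col])[0]
    if len(vv)<3: continue
    F.append(onplane(c,col,vv.max()+.5,.04)); B.append(onplane(c,col,vv.min()-.5,.04))
r=[]
for Q in map(np.array,(F,B)):
    s,x0=np.polyfit(Q[:,1],Q[:,0],1);print(s,x0,np.std(Q[:,0]-s*Q[:,1]-x0));r.append((s,x0))
s=np.mean([a[0] for a in r]);th=-np.arctan(s)
x0=(r[0][1]+r[1][1])/2-.015/np.cos(th)  # front face at y=0
ex=np.array([np.cos(th),np.sin(th)]);ey=np.array([-np.sin(th),np.cos(th)])
base=np.array([x0,0])
f=np.array([(p) for p in W[(W[...,2]>.034)&(W[...,2]<.047)]])
q=(f[:,:2]-base)@np.c_[ex,ey]
rail=q[(q[:,0]>.005)&(q[:,0]<.025)&(abs(q[:,1])<.35)][:,1];print("rail ends",rail.min(),rail.max())
ck=q[(q[:,0]>-.08)&(q[:,0]<-.02)&(q[:,1]<-.2)&(q[:,1]>-.3)][:,1];print("cheek",np.percentile(ck,[1,50,99]))
g=W[(W[...,2]>.046)&(W[...,2]<.054)][:,:2];g=(g-base)@np.c_[ex,ey]
b=g[(g[:,0]>-.08)&(g[:,0]<-.03)&(g[:,1]>.2)&(g[:,1]<.35)][:,1];print("blue",np.percentile(b,[1,50,99]))
print("th",th,"x0",x0)
```

```text
0.07733702248440447 0.6159404787372581 0.0008309642067335634
0.07682774991392573 0.6465411143206126 0.0007567589354197997
rail ends -0.30222473976117725 0.29481972571195225
cheek [-0.26855501 -0.25570456 -0.24345687]
blue [0.21762157 0.23012566 0.24227603]
th -0.07693026150181217 x0 0.6161962998205377
```

```bash
cat >> h.py <<'E'
TH=-0.0769
EX=np.array([np.cos(TH),np.sin(TH)]);EY=np.array([-np.sin(TH),np.cos(TH)])
O=np.array([0.6162,0])-0.0185*EY
def toR(p): return (np.atleast_2d(p)[:,:2]-O)@np.c_[EX,EY]
def toW(x,y): return O+x*EX+y*EY
from scipy.spatial.transform import Rotation as Ro
def where():
    s=state();R=Ro.from_rotvec(s["tool_rot"]).as_matrix()
    r=toR(s["position"])[0]*1000
    tilt=np.degrees(np.arccos(-R[2,2]))
    a=np.degrees(np.arctan2(R[1,0],R[0,0])-np.arctan2(EY[1],EY[0]))
    print("t",round(s["t"],2),"rack xy",r.round(1),"z",round(s["position"][2]*1000,1),"toolx vs rack y deg",round((a+180)%360-180,2),"tilt",round(tilt,2),"F",np.round(s["force"],1),"w",round(s["gripper_width"]*1000,1), "R.x",R[:,0].round(3),"R.y",R[:,1].round(3), "q",np.round(s["joints"],2))
def cases(c):
    for ce,a,p,col in blobs(c,.022,.037,500):
        if not 900<a<1600: continue
        x,y,l,w,ang=rect(p); x,y=x/1e3,y/1e3
        r=toR([x,y])[0]*1000
        print("case",ce.round(),a,"rack",r.round(1),"size",round(l,1),round(w,1),"ang deg rel rack",round(ang-np.degrees(TH),1),col)
E
python3 - <<'E'
from h import *
import pickle
c=pickle.load(open("top0.pkl","rb"));cases(c);where()
E
```

```text
case [245. 211.] 1268 rack [-121.8  164.4] size 101.0 82.2 ang deg rel rack 19.1 [ 70.  93. 104.]
case [309. 220.] 1278 rack [-135.     0.3] size 99.8 81.7 ang deg rel rack -20.2 [92. 93. 75.]
case [374. 222.] 1290 rack [-131.2 -161. ] size 100.3 82.0 ang deg rel rack -19.8 [ 81.  70. 102.]
t 0.1 rack xy [-408.5 -644.7] z 239.8 toolx vs rack y deg -161.51 tilt 0.1 F [0.1 0.1 0.3] w 91.5 R.x [ 0.243 -0.97  -0.002] R.y [-0.97  -0.243 -0.   ] q [ 1.59  0.5  -0.43  1.55  0.22  1.14 -0.21]
```

Request:
send_rows(plan=[[[0,0,0],[0,0,0.925]],[[0,0,0],[0,0,0.925]],[[0,0,0],[0,0,0.925]],[[0,0,0],[0,0,0.925]]], fingers=40)

```text
t: 0.5
position: [0.1581, -0.6301, 0.2401]
tool_rot: [-2.13, 2.308, 0.002]
force: [-0.1, -0.4, 0.3]
gripper_width: 0.0637
```

Request:
send_rows(plan=[[[-0.48,-0.193,0],[0,0,0]],[[-0.48,-0.193,0],[0,0,0]],[[-0.48,-0.193,0],[0,0,0]],[[-0.48,-0.193,0],[0,0,0]],[[-0.48,-0.193,0],[0,0,0]],[[-0.48,-0.193,0],[0,0,0]],[[-0.48,-0.193,0],[0,0,0]],[[-0.48,-0.193,0],[0,0,0]],[[-0.48,-0.193,0],[0,0,0]],[[-0.48,-0.193,0],[0,0,0]],[[-0.48,-0.193,0],[0,0,0]],[[-0.48,-0.193,0],[0,0,0]],[[-0.48,-0.193,0],[0,0,0]],[[-0.48,-0.193,0],[0,0,0]],[[-0.48,-0.193,0],[0,0,0]],[[-0.48,-0.193,0],[0,0,0]],[[-0.48,-0.193,0],[0,0,0]],[[-0.48,-0.193,0],[0,0,0]],[[-0.48,-0.193,0],[0,0,0]],[[-0.48,-0.193,0],[0,0,0]]])

```text
t: 2.5
position: [0.3876, -0.1657, 0.2406]
tool_rot: [2.134, -2.305, -0.0]
force: [0.9, -0.3, -0.5]
gripper_width: 0.0398
```

```bash
python3 -c "
from h import *
where()"
```

```text
t 2.5 rack xy [-215.2 -164.2] z 240.6 toolx vs rack y deg 179.99 tilt 0.02 F [ 0.9 -0.3 -0.5] w 39.8 R.x [-0.077 -0.997  0.   ] R.y [-0.997  0.077  0.   ] q [ 1.03  0.1  -0.72  2.08  0.08  0.99 -1.38]
```

Request:
send_rows(plan=[[[0,0,0.6],[0,0,0]],[[0,0,0.6],[0,0,0]],[[0,0,0.6],[0,0,0]],[[0,0,0.6],[0,0,0]],[[0,0,0.6],[0,0,0]],[[0,0,0.6],[0,0,0]],[[0,0,0.5],[0,0,0]],[[0,0,0.25],[0,0,0]],[[0,0,0],[0,0,0]]])

```text
t: 3.4
position: [0.3864, -0.166, 0.0219]
tool_rot: [2.134, -2.304, -0.005]
force: [1.0, 0.2, 0.5]
gripper_width: 0.04
```

Request:
send_rows(plan=[[[0,-0.2,0],[0,0,0]],[[0,-0.2,0],[0,0,0]],[[0,-0.2,0],[0,0,0]],[[0,-0.2,0],[0,0,0]],[[0,-0.15,0],[0,0,0]],[[0,-0.15,0],[0,0,0]],[[0,0,0],[0,0,0]]])

```text
t: 4.1
position: [0.4443, -0.1709, 0.0235]
tool_rot: [-2.133, 2.304, -0.002]
force: [-0.8, 0.6, -0.4]
gripper_width: 0.0401
```

```bash
python3 -c "
from h import *
where()
for n in ('top','scene'):
  c=cam(n);cv2.imwrite(f'pics/{n}1.png',c['img'])
  if n=='top':cases(c)
"
```

```text
t 4.1 rack xy [-158.2 -165.1] z 23.5 toolx vs rack y deg -179.99 tilt 0.14 F [-0.8  0.6 -0.4] w 40.1 R.x [-0.077 -0.997 -0.   ] R.y [-0.997  0.077 -0.002] q [ 0.74  0.57 -0.51  2.11  0.51  0.57 -1.78]
case [245. 211.] 1271 rack [-121.6  164.3] size 100.9 82.4 ang deg rel rack 18.9 [ 73.  96. 107.]
case [309. 220.] 1278 rack [-135.1    0.2] size 100.0 81.8 ang deg rel rack -20.0 [95. 96. 78.]
```

View pics/scene1.png

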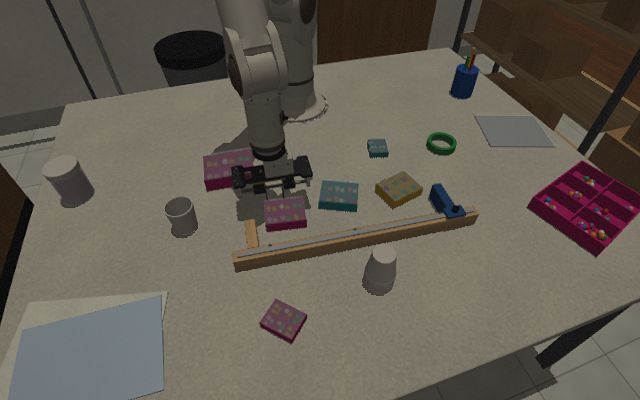

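```bash
cat >> h.py <<'E'
def sc(c):
    for ce,a,p,col in blobs(c,.022,.037,200):
        x,y,l,w,ang=rect(p); r=toR([x/1e3,y/1e3])[0]*1000
        if -200<r[0]<0 and abs(r[1])<280: print("sc",ce.round(),a,"rack",r.round(1),round(l,1),round(w,1),round(ang-np.degrees(TH),1),"xmax",(toR(p)[:,0].max()*1000).round(1),"y",(toR(p)[:,1].min()*1000).round(1),(toR(p)[:,1].max()*1000).round(1))
E
python3 -c "
from h import *
c=cam('scene');sc(c)
im=cv2.resize(c['img'][140:280,200:360],None,fx=4,fy=4,interpolation=cv2.INTER_CUBIC);cv2.imwrite('pics/z1.png',im)"
```

```text
sc [399. 185.] 889 rack [-119.7  168.2] 102.7 83.3 19.2 xmax -64.6 y 108.1 229.0
sc [339. 192.] 927 rack [-132.5    2.9] 99.8 86.2 -20.0 xmax -77.9 y -57.4 61.8
sc [284. 210.] 1115 rack [-110.8 -149.1] 107.2 101.9 -3.9 xmax -57.5 y -200.3 -93.8
```

View pics/z1.png

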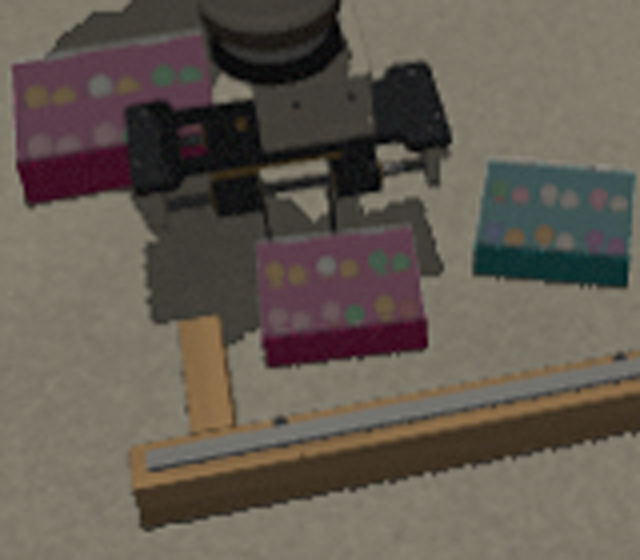

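Request:
send_rows(plan=[[[0,-0.16,0],[0,0,0]],[[0,-0.16,0],[0,0,0]],[[0,-0.16,0],[0,0,0]],[[0,-0.16,0],[0,0,0]],[[0,-0.16,0],[0,0,0]],[[0,-0.16,0],[0,0,0]],[[0,-0.16,0],[0,0,0]],[[0,-0.1,0],[0,0,0]],[[0,0,0],[0,0,0]]])

```text
t: 5.15
position: [0.5047, -0.1756, 0.0235]
tool_rot: [-2.134, 2.304, -0.002]
force: [0.9, 0.4, 0.4]
gripper_width: 0.0403
```

```bash
python3 -c "
from h import *
where()
c=cam('scene');sc(c)
im=cv2.resize(c['img'][140:280,200:360],None,fx=4,fy=4,interpolation=cv2.INTER_CUBIC);cv2.imwrite('pics/z2.png',im)"
```

```text
t 5.15 rack xy [ -97.7 -165.2] z 23.5 toolx vs rack y deg -180.0 tilt 0.1 F [0.9 0.4 0.4] w 40.3 R.x [-0.077 -0.997 -0.   ] R.y [-0.997  0.077 -0.002] q [ 0.69  0.64 -0.51  1.97  0.5   0.65 -1.79]
sc [399. 185.] 893 rack [-119.7  167.5] 104.4 85.3 19.6 xmax -64.9 y 107.8 227.1
sc [339. 192.] 923 rack [-133.4    3.2] 99.8 85.1 -19.9 xmax -78.7 y -57.2 61.8
sc [289. 226.] 1166 rack [ -47.9 -144.3] 105.7 94.5 4.5 xmax 1.7 y -200.3 -93.1
```

View pics/z2.png

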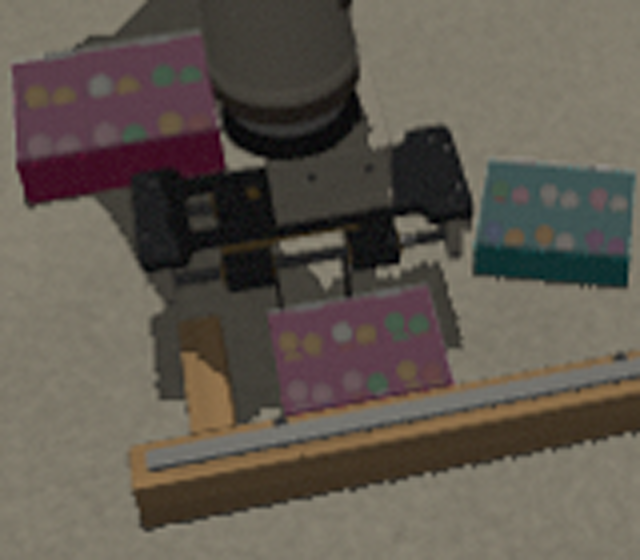

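Request:
send_rows(plan=[[[0,-0.06,0],[0,0,0]],[[0,-0.06,0],[0,0,0]],[[0,0,0],[0,0,0]]])

```text
t: 5.5
position: [0.5093, -0.1762, 0.0232]
tool_rot: [2.134, -2.305, 0.0]
force: [-2.2, 0.9, 1.8]
gripper_width: 0.0402
```

Request:
send_rows(plan=[[[0,-0.05,0],[0,0,0]],[[0,0,0],[0,0,0]]])

```text
t: 5.7
position: [0.512, -0.1764, 0.0232]
tool_rot: [-2.134, 2.305, -0.0]
force: [-1.7, 0.2, 0.7]
gripper_width: 0.0401
```

```bash
python3 -c "
from h import *
where()"
```

```text
t 5.7 rack xy [ -90.4 -165.3] z 23.2 toolx vs rack y deg 179.99 tilt 0.02 F [-1.7  0.2  0.7] w 40.1 R.x [-0.077 -0.997 -0.   ] R.y [-0.997  0.077 -0.   ] q [ 0.68  0.65 -0.5   1.95  0.5   0.66 -1.79]
```

Request:
send_rows(plan=[[[0,-0.04,0],[0,0,0]],[[0,0,0],[0,0,0]]])

```text
t: 5.9
position: [0.5125, -0.1764, 0.023]
tool_rot: [2.133, -2.304, -0.003]
force: [-5.3, 0.6, 3.0]
gripper_width: 0.0401
```

Request:
send_rows(plan=[[[0,-0.03,0],[0,0,0]],[[0,0,0],[0,0,0]]])

```text
t: 6.1
position: [0.5124, -0.1765, 0.0228]
tool_rot: [2.131, -2.303, -0.006]
force: [-9.4, 0.9, 5.9]
gripper_width: 0.0399
```

Request:
send_rows(plan=[[[0,0.2,0],[0,0,0]],[[0,0.45,0],[0,0,0]],[[0,0.45,0],[0,0,0]],[[0,0.45,0],[0,0,0]],[[0,0.45,0],[0,0,0]],[[0,0.45,0],[0,0,0]],[[-0.4,0,0],[0,0,0]],[[-0.4,0,0],[0,0,0]],[[-0.4,0,0],[0,0,0]],[[-0.4,0,0],[0,0,0]],[[-0.4,0,0],[0,0,0]],[[0,0,0],[0,0,0]]])

```text
t: 7.3
position: [0.4022, -0.0646, 0.0238]
tool_rot: [-2.137, 2.298, -0.002]
force: [-0.2, 0.4, 0.7]
gripper_width: 0.0398
```

```bash
python3 -c "
from h import *
where()
c=cam('top');cases(c)
c=cam('scene');sc(c)"
```

```text
t 7.3 rack xy [-208.4  -62.4] z 23.8 toolx vs rack y deg -179.75 tilt 0.21 F [-0.2  0.4  0.7] w 39.8 R.x [-0.072 -0.997 -0.002] R.y [-0.997  0.072 -0.003] q [ 0.54  0.49 -0.51  2.27  0.51  0.48 -2.02]
case [369. 185.] 1310 rack [ -38.7 -142.5] size 136.5 86.3 ang deg rel rack -1.2 [ 82.  71. 105.]
case [245. 211.] 1271 rack [-121.7  164.3] size 101.3 82.2 ang deg rel rack 19.0 [ 73.  96. 108.]
case [309. 219.] 1225 rack [-134.9    0.3] size 100.3 81.4 ang deg rel rack -19.8 [95. 96. 78.]
sc [399. 185.] 891 rack [-119.7  167.6] 102.4 83.5 18.8 xmax -65.4 y 108.4 228.0
sc [338. 191.] 954 rack [-147.9   -2.9] 121.1 108.8 -19.9 xmax -79.2 y -57.6 62.3
sc [289. 228.] 1037 rack [ -38.3 -143.1] 100.4 84.6 0.2 xmax 4.0 y -193.3 -92.8
```

Request:
send_rows(plan=[[[0,0,-0.7],[0,0,0]],[[0,0,-0.7],[0,0,0]],[[0,0,0],[0,0,1]],[[0,0,0],[0,0,1]],[[0,0,0],[0,0,1]],[[0,0,0],[0,0,1]],[[0,0,0],[0,0,1]],[[0,0,0],[0,0,1]],[[0,0,0],[0,0,1]],[[0,0,0],[0,0,1]]])

```text
t: 8.4
position: [0.401, -0.0689, 0.0934]
tool_rot: [-1.208, 2.899, -0.001]
force: [-0.6, 0.8, 0.6]
gripper_width: 0.0402
```

```bash
python3 -c "
from h import *
where()"
```

```text
t 8.4 rack xy [-209.3  -66.7] z 93.4 toolx vs rack y deg 139.66 tilt 0.06 F [-0.6  0.8  0.6] w 40.2 R.x [-0.704 -0.71  -0.   ] R.y [-0.71   0.704 -0.001] q [ 0.54  0.32 -0.49  2.25  0.26  0.62 -2.49]
```

Request:
send_rows(plan=[[[0,0,0],[0,0,-1]],[[0,0,0],[0,0,-1]],[[0,0,0],[0,0,-1]],[[0,0,0],[0,0,-1]],[[0,0,0],[0,0,-1]],[[0,0,0],[0,0,-1]],[[0,0,0],[0,0,-1]],[[0,0,0],[0,0,-1]],[[0,0,0],[0,0,-1]],[[0,0,0],[0,0,-1]],[[0,0,0],[0,0,-1]],[[0,0,0],[0,0,-1]],[[0,0,0],[0,0,-1]],[[0,0,0],[0,0,-1]],[[0,0,0],[0,0,-1]],[[0,0,0],[0,0,-1]],[[0,0,0],[0,0,-1]],[[0,0,0],[0,0,-1]],[[0,0,0],[0,0,-1]],[[0,0,0],[0,0,-1]]])

```text
t: 10.4
position: [0.4009, -0.0689, 0.0933]
tool_rot: [3.001, -0.927, 0.001]
force: [0.5, 0.2, -0.1]
gripper_width: 0.0398
```

Request:
send_rows(plan=[[[0,0,0],[0,0,-1]],[[0,0,0],[0,0,-1]],[[0,0,0],[0,0,-1]],[[0,0,0],[0,0,-1]],[[0,0,0],[0,0,-1]],[[0,0,0],[0,0,-1]],[[0,0,0],[0,0,-1]],[[0,0,0],[0,0,-1]],[[0,0,0],[0,0,-1]],[[0,0,0],[0,0,-1]],[[0,0,0],[0,0,-1]],[[0,0,0],[0,0,-1]],[[0,0,0],[0,0,-1]],[[0,0,0],[0,0,-1]],[[0,0,0],[0,0,-1]],[[0,0,0],[0,0,-1]],[[0,0,0],[0,0,-1]],[[0,0,0],[0,0,-1]],[[0,0,0],[0,0,-1]],[[0,0,0],[0,0,-1]]])

```text
t: 12.4
position: [0.4007, -0.0689, 0.0931]
tool_rot: [2.64, 1.703, -0.0]
force: [0.3, 0.3, -0.1]
gripper_width: 0.0397
```

```bash
python3 -c "
from h import *
where()"
```

```text
t 12.4 rack xy [-209.5  -66.8] z 93.1 toolx vs rack y deg -19.95 tilt 0.02 F [ 0.3  0.3 -0.1] w 39.7 R.x [ 0.412  0.911 -0.   ] R.y [ 0.911 -0.412  0.   ] q [ 1.14  0.66 -1.27  2.23  0.86  0.89  0.47]
```

Request:
send_rows(plan=[[[0,0,0],[0,0,-1]],[[0,0,0],[0,0,-1]],[[0,0,0],[0,0,-1]],[[0,0,0],[0,0,-1]],[[0.46,0,0],[0,0,0]],[[0.46,0,0],[0,0,0]],[[0.46,0,0],[0,0,0]],[[0,0,0.47],[0,0,0]],[[0,0,0.47],[0,0,0]],[[0,0,0.46],[0,0,0]],[[0,0,0],[0,0,0]]])

```text
t: 13.5
position: [0.4046, 0.0001, 0.0214]
tool_rot: [-2.305, -2.131, 0.005]
force: [0.6, 0.1, 0.3]
gripper_width: 0.04
```

```bash
python3 -c "
from h import *
where()"
```

```text
t 13.5 rack xy [-211.     2.4] z 21.4 toolx vs rack y deg -0.1 tilt 0.22 F [0.6 0.1 0.3] w 40.0 R.x [ 0.079  0.997 -0.   ] R.y [ 0.997 -0.079 -0.004] q [ 0.87  0.8  -1.13  2.26  1.08  0.83  0.47]
```

Request:
send_rows(plan=[[[0,0.18,0],[0,0,0]],[[0,0.18,0],[0,0,0]],[[0,0.18,0],[0,0,0]],[[0,0.18,0],[0,0,0]],[[0,0.18,0],[0,0,0]],[[0,0.18,0],[0,0,0]],[[0,0.18,0],[0,0,0]],[[0,0.18,0],[0,0,0]],[[0,0.18,0],[0,0,0]],[[0,0.18,0],[0,0,0]],[[0,0.18,0],[0,0,0]],[[0,0.18,0],[0,0,0]],[[0,0.1,0],[0,0,0]],[[0,0.06,0],[0,0,0]],[[0,0,0],[0,0,0]]])

```text
t: 15.0
position: [0.5226, -0.0077, 0.0233]
tool_rot: [2.305, 2.133, 0.002]
force: [-0.6, 0.3, 0.4]
gripper_width: 0.0403
```

```bash
python3 -c "
from h import *
where()
c=cam('scene');sc(c);cv2.imwrite('pics/scene3.png',c['img'])"
```

```text
t 15.0 rack xy [-92.7   3.6] z 23.3 toolx vs rack y deg -0.03 tilt 0.07 F [-0.6  0.3  0.4] w 40.3 R.x [0.077 0.997 0.   ] R.y [ 0.997 -0.077  0.001] q [ 0.78  0.92 -1.09  1.99  1.05  0.95  0.62]
sc [401. 186.] 788 rack [-120.2  167.7] 102.1 85.8 18.3 xmax -64.3 y 119.4 227.2
sc [354. 215.] 1026 rack [-51.6  18.7] 100.4 99.2 0.3 xmax -1.8 y -31.7 69.1
sc [289. 228.] 1037 rack [ -39.2 -143.1] 100.3 83.1 0.1 xmax 2.4 y -193.3 -93.0
```

View pics/scene3.png

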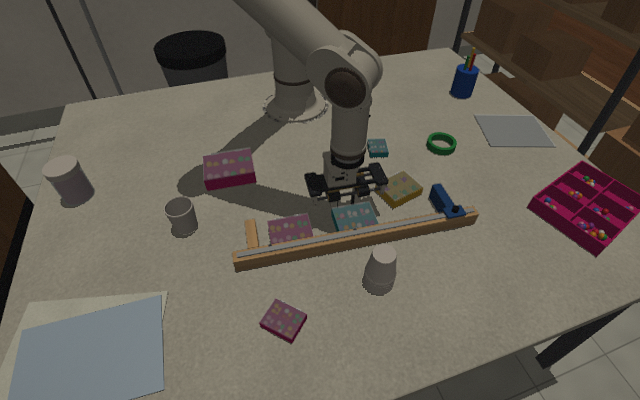

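```bash
python3 -c "
from h import *
where()"
```

```text
t 15.05 rack xy [-92.8   3.6] z 23.3 toolx vs rack y deg -0.02 tilt 0.08 F [-0.1 -0.4 -0.5] w 40.1 R.x [0.077 0.997 0.   ] R.y [ 0.997 -0.077  0.001] q [ 0.78  0.92 -1.09  1.99  1.05  0.95  0.62]
```

Request:
send_rows(plan=[[[0,0.05,0],[0,0,0]],[[0,0.03,0],[0,0,0]],[[0,0,0],[0,0,0]]])

```text
t: 15.35
position: [0.5254, -0.0079, 0.0232]
tool_rot: [-2.305, -2.134, 0.001]
force: [-2.8, 0.4, 2.2]
gripper_width: 0.0401
```

Request:
send_rows(plan=[[[0,0.03,0],[0,0,0]],[[0,0,0],[0,0,0]]])

```text
t: 15.55
position: [0.5255, -0.0079, 0.023]
tool_rot: [-2.304, -2.133, 0.004]
force: [-7.3, 0.2, 4.6]
gripper_width: 0.04
```

Request:
send_rows(plan=[[[0,-0.2,0],[0,0,0]],[[0,-0.43,0],[0,0,0]],[[0,-0.43,0],[0,0,0]],[[0,-0.43,0],[0,0,0]],[[0,-0.43,0],[0,0,0]],[[0,-0.43,0],[0,0,0]],[[0.4,0,0],[0,0,0]],[[0.41,0,0],[0,0,0]],[[0.41,0,0],[0,0,0]],[[0.41,0,0],[0,0,0]],[[0.41,0,0],[0,0,0]],[[0.41,0,0],[0,0,0]],[[0.41,0,0],[0,0,0]],[[0.4,0,0],[0,0,0]],[[0,0,0],[0,0,0]]])

```text
t: 17.05
position: [0.4233, 0.1669, 0.024]
tool_rot: [-2.301, -2.138, -0.007]
force: [0.7, 0.5, -0.4]
gripper_width: 0.0399
```

```bash
python3 -c "
from h import *
where()
c=cam('top');cases(c)
c=cam('scene');sc(c)"
```

```text
t 17.05 rack xy [-205.2  170.1] z 24.0 toolx vs rack y deg 0.19 tilt 0.25 F [ 0.7  0.5 -0.4] w 39.9 R.x [0.074 0.997 0.004] R.y [ 0.997 -0.074  0.002] q [ 0.46  0.85 -1.12  2.15  1.07  0.88  0.16]
case [306. 182.] 1302 rack [-39.    5.3] size 127.6 84.3 ang deg rel rack 1.5 [99. 98. 80.]
case [369. 186.] 1307 rack [ -39.1 -140.2] size 132.9 86.6 ang deg rel rack -2.9 [ 86.  75. 109.]
case [245. 211.] 1263 rack [-121.6  164.1] size 100.5 82.1 ang deg rel rack 19.1 [ 77. 100. 112.]
sc [399. 185.] 896 rack [-119.6  167.9] 103.4 84.2 19.2 xmax -65.2 y 107.4 228.0
sc [354. 216.] 955 rack [-40.5  18.9] 100.9 77.5 0.5 xmax -2.0 y -31.4 69.6
sc [289. 228.] 1037 rack [ -39.6 -143.2] 100.2 83.0 0.2 xmax 2.1 y -193.3 -93.0
```

Push the yellow case: 205 → 93 mm, then gently to contact.

Request:
send_rows(plan=[[[0,0.18,0],[0,0,0]],[[0,0.18,0],[0,0,0]],[[0,0.18,0],[0,0,0]],[[0,0.18,0],[0,0,0]],[[0,0.18,0],[0,0,0]],[[0,0.18,0],[0,0,0]],[[0,0.18,0],[0,0,0]],[[0,0.18,0],[0,0,0]],[[0,0.18,0],[0,0,0]],[[0,0.18,0],[0,0,0]],[[0,0.18,0],[0,0,0]],[[0,0.18,0],[0,0,0]],[[0,0.06,0],[0,0,0]],[[0,0,0],[0,0,0]]])

```text
t: 18.55
position: [0.5341, 0.155, 0.0233]
tool_rot: [2.306, 2.133, 0.001]
force: [0.3, 0.1, 0.1]
gripper_width: 0.0399
```

```bash
python3 -c "
from h import *
where()
c=cam('scene');sc(c)"
```

```text
t 18.55 rack xy [-93.8 166.7] z 23.3 toolx vs rack y deg -0.05 tilt 0.04 F [0.3 0.1 0.1] w 39.9 R.x [0.078 0.997 0.   ] R.y [ 0.997 -0.078  0.001] q [ 0.45  0.95 -1.08  1.91  1.04  0.99  0.36]
sc [405. 205.] 975 rack [-53.2 154.5] 102.7 101.4 -0.4 xmax -2.8 y 103.0 206.0
sc [354. 216.] 953 rack [-39.3  16.8] 105.0 80.4 0.5 xmax 1.3 y -35.3 69.6
sc [289. 228.] 1035 rack [ -39.3 -143.2] 101.6 82.7 1.9 xmax 3.5 y -193.3 -92.9
```

Request:
send_rows(plan=[[[0,0.05,0],[0,0,0]],[[0,0.05,0],[0,0,0]],[[0,0,0],[0,0,0]]])

```text
t: 18.9
position: [0.538, 0.1547, 0.0232]
tool_rot: [-2.305, -2.134, 0.001]
force: [-0.8, -0.1, 2.0]
gripper_width: 0.0401
```

Request:
send_rows(plan=[[[0,0.03,0],[0,0,0]],[[0,0,0],[0,0,0]]])

```text
t: 19.1
position: [0.538, 0.1548, 0.0232]
tool_rot: [-2.303, -2.134, 0.004]
force: [-5.3, -0.8, 3.9]
gripper_width: 0.0402
```

Request:
send_rows(plan=[[[0,-0.28,0],[0,0,0]],[[0,-0.5,0],[0,0,0]],[[0,-0.5,-0.14],[0,0,0]],[[0.4,0,0],[0,0,0]],[[0.41,0,0],[0,0,0]],[[0.41,0,0],[0,0,0]],[[0.41,0,0],[0,0,0]],[[0.41,0,0],[0,0,0]],[[0.41,0,0],[0,0,0]],[[0.41,0,0],[0,0,0]],[[0,0,0],[0,0,0]]], fingers=0)

```text
t: 20.2
position: [0.487, 0.3056, 0.0311]
tool_rot: [-2.301, -2.137, -0.005]
force: [-0.6, 0.7, -0.2]
gripper_width: 0.0003
```

```bash
python3 -c "
from h import *
where()
c=cam('top');cases(c);cv2.imwrite('pics/top4.png',c['img'])
W=cloud(c)
c=cam('scene');sc(c)"
```

```text
t 20.2 rack xy [-152.3  313.3] z 31.1 toolx vs rack y deg 0.17 tilt 0.22 F [-0.6  0.7 -0.2] w 0.3 R.x [0.074 0.997 0.004] R.y [ 0.997 -0.074  0.001] q [ 0.16  0.96 -1.09  1.86  1.02  1.01  0.12]
case [253. 179.] 1299 rack [-38.4 143.5] size 137.5 86.2 ang deg rel rack 3.0 [ 76. 101. 112.]
case [305. 182.] 1297 rack [-39.    7.9] size 129.1 85.9 ang deg rel rack -1.3 [99. 99. 81.]
case [369. 185.] 1302 rack [ -38.8 -138. ] size 141.3 85.4 ang deg rel rack -0.1 [ 87.  76. 110.]
sc [405. 206.] 904 rack [-39. 154.] 102.9 82.3 -0.2 xmax 2.1 y 102.4 205.3
sc [354. 216.] 954 rack [-38.8  18.8] 100.8 82.9 0.3 xmax 2.4 y -31.7 69.3
sc [289. 228.] 1036 rack [ -41.3 -142.9] 100.6 80.4 0.1 xmax -1.1 y -193.3 -92.6
```

View pics/top4.png

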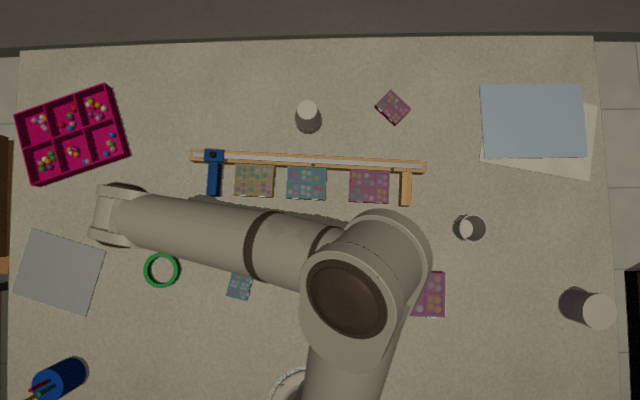

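Request:
send_rows(plan=[[[0,0.44,0],[0,0,0]],[[0,0.44,0],[0,0,0]],[[0,0.44,0],[0,0,0]],[[0,0.44,0],[0,0,0]],[[0,0.44,0],[0,0,0]],[[-0.3,0,0],[0,0,0]],[[-0.2,0,0],[0,0,0]],[[-0.2,0,0],[0,0,0]],[[-0.2,0,0],[0,0,0]],[[0,0,0],[0,0,0]]])

```text
t: 21.3
position: [0.5928, 0.2462, 0.03]
tool_rot: [2.306, 2.132, -0.003]
force: [-0.4, -0.9, -0.7]
gripper_width: 0.0004
```

```bash
python3 -c "
from h import *
where()
c=cam('scene');sc(c);cv2.imwrite('pics/scene5.png',cv2.resize(c['img'][120:280,220:500],None,fx=2.8,fy=2.8))"
```

```text
t 21.3 rack xy [-42.2 262.2] z 30.0 toolx vs rack y deg -0.09 tilt 0.12 F [-0.4 -0.9 -0.7] w 0.4 R.x [ 0.078  0.997 -0.002] R.y [ 0.997 -0.078 -0.   ] q [ 0.26  1.03 -1.07  1.68  1.01  1.09  0.35]
sc [405. 206.] 896 rack [-41.2 153.4] 101.9 77.1 1.1 xmax -3.1 y 102.3 205.0
sc [354. 216.] 955 rack [-40.1  17.9] 102.2 80.5 0.8 xmax 0.8 y -32.7 69.4
sc [289. 228.] 1034 rack [ -39.8 -143.2] 100.1 82.0 0.1 xmax 1.2 y -193.3 -93.2
```

View pics/scene5.png

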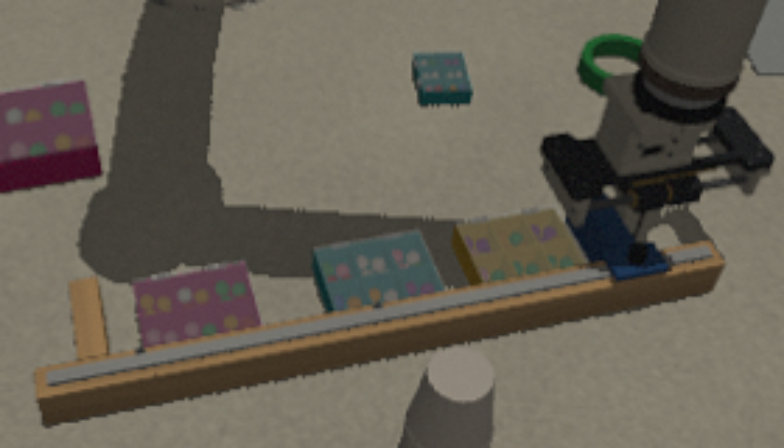

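Request:
send_rows(plan=[[[-0.18,0,0],[0,0,0]],[[-0.18,0,0],[0,0,0]],[[-0.18,0,0],[0,0,0]],[[-0.18,0,0],[0,0,0]],[[-0.18,0,0],[0,0,0]],[[-0.18,0,0],[0,0,0]],[[-0.18,0,0],[0,0,0]],[[-0.18,0,0],[0,0,0]],[[0,0,0],[0,0,0]]])

```text
t: 22.25
position: [0.5877, 0.1749, 0.03]
tool_rot: [2.307, 2.132, -0.002]
force: [-1.6, 0.3, 0.6]
gripper_width: 0.0007
```

```bash
python3 -c "
from h import *
where()
c=cam('scene');sc(c);cv2.imwrite('pics/scene6.png',cv2.resize(c['img'][120:280,220:500],None,fx=2.8,fy=2.8))"
```

```text
t 22.25 rack xy [-41.8 190.7] z 30.0 toolx vs rack y deg -0.1 tilt 0.08 F [-1.6  0.3  0.6] w 0.7 R.x [ 0.079  0.997 -0.001] R.y [ 0.997 -0.079 -0.   ] q [ 0.39  1.   -1.08  1.76  1.02  1.06  0.42]
sc [365. 214.] 1814 rack [-40.4  50.3] 202.1 81.9 -0.0 xmax 0.5 y -50.8 151.3
sc [289. 228.] 1035 rack [ -40.  -143.3] 100.1 82.6 -0.2 xmax 1.3 y -193.3 -93.3
```

View pics/scene6.png

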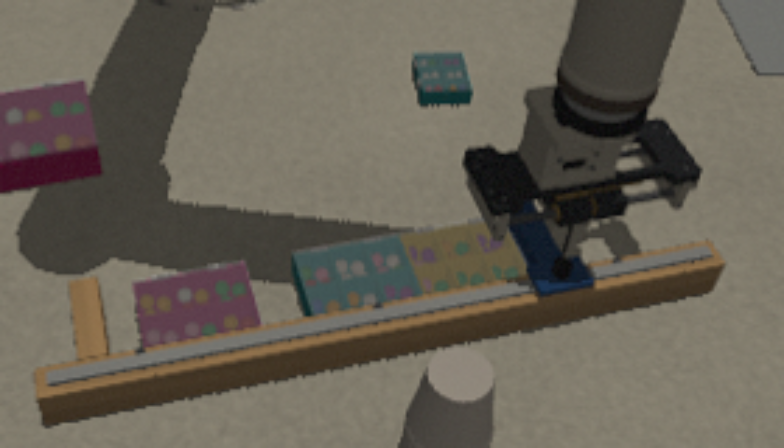

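Request:
send_rows(plan=[[[-0.175,0,0],[0,0,0]],[[-0.175,0,0],[0,0,0]],[[-0.175,0,0],[0,0,0]],[[-0.175,0,0],[0,0,0]],[[-0.175,0,0],[0,0,0]],[[-0.175,0,0],[0,0,0]],[[-0.175,0,0],[0,0,0]],[[-0.175,0,0],[0,0,0]],[[0,0,0],[0,0,0]]])

```text
t: 23.2
position: [0.5827, 0.1065, 0.0301]
tool_rot: [2.306, 2.133, 0.001]
force: [0.5, 1.3, 0.1]
gripper_width: 0.0004
```

Request:
send_rows(plan=[[[-0.05,0,0],[0,0,0]],[[0,0,0],[0,0,0]]])

```text
t: 23.4
position: [0.5825, 0.1054, 0.0302]
tool_rot: [-2.305, -2.135, -0.003]
force: [1.7, 6.0, -3.4]
gripper_width: 0.0004
```

Request:
send_rows(plan=[[[-0.03,0,0],[0,0,0]],[[0,0,0],[0,0,0]]])

```text
t: 23.6
position: [0.5824, 0.1044, 0.0302]
tool_rot: [-2.304, -2.135, -0.004]
force: [1.9, 6.0, -3.2]
gripper_width: 0.0004
```

```bash
python3 -c "
from h import *
where()
c=cam('scene');sc(c);cv2.imwrite('pics/scene7.png',cv2.resize(c['img'][120:280,220:500],None,fx=2.8,fy=2.8))"
```

```text
t 23.6 rack xy [-41.7 120. ] z 30.2 toolx vs rack y deg 0.05 tilt 0.14 F [ 1.9  6.  -3.2] w 0.4 R.x [0.076 0.997 0.002] R.y [ 0.997 -0.076  0.001] q [ 0.53  0.98 -1.08  1.82  1.02  1.03  0.51]
sc [315. 223.] 2928 rack [-38.4 -72.2] 304.9 85.4 0.3 xmax 4.5 y -224.5 80.2
```

View pics/scene7.png

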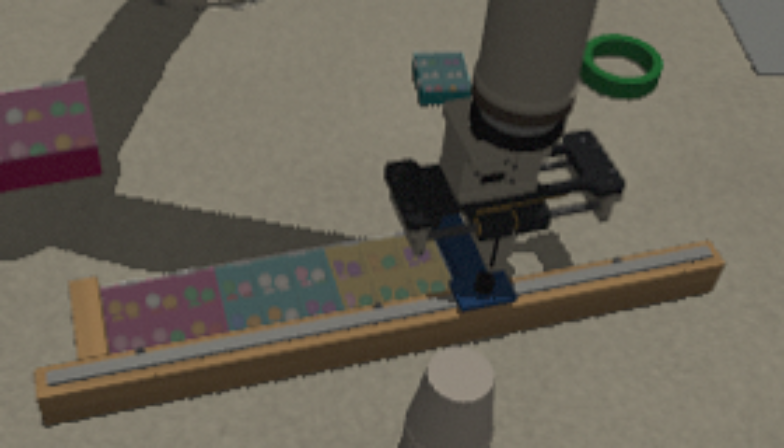

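Request:
send_rows(plan=[[[-0.04,0,0],[0,0,0]],[[0,0,0],[0,0,0]]])

```text
t: 23.85
position: [0.5824, 0.1038, 0.0303]
tool_rot: [-2.302, -2.135, -0.007]
force: [2.3, 8.6, -4.4]
gripper_width: 0.0006
```

Request:
send_rows(plan=[[[-0.04,0,0],[0,0,0]],[[0,0,0],[0,0,0]]])

```text
t: 24.05
position: [0.5824, 0.1038, 0.0304]
tool_rot: [-2.299, -2.135, -0.011]
force: [4.6, 13.1, -8.3]
gripper_width: 0.0005
```

Request:
send_rows(plan=[[[-0.03,0,0],[0,0,0]],[[0,0,0],[0,0,0]]])

```text
t: 24.25
position: [0.5823, 0.1038, 0.0305]
tool_rot: [-2.297, -2.135, -0.014]
force: [5.0, 15.7, -10.1]
gripper_width: 0.0007
```

Request:
send_rows(plan=[[[0.15,0,0],[0,0,0]],[[0.4,0,0],[0,0,0]],[[0.4,0,0],[0,0,0]],[[0,0,-0.5],[0,0,0]],[[0,0,-0.5],[0,0,0]],[[0,0,-0.5],[0,0,0]],[[0.4,-0.4,0],[0,0,0]],[[0.4,-0.4,0],[0,0,0]],[[0.4,-0.4,0],[0,0,0]],[[0,-0.4,0],[0,0,0]],[[0,0,0],[0,0,0]]])

```text
t: 25.35
position: [0.5075, 0.2108, 0.105]
tool_rot: [2.3, 2.137, -0.005]
force: [0.6, -1.1, 0.1]
gripper_width: 0.0005
```

Run:
```python
from h import *
where()
for n in('top','scene'):
    c=cam(n);W=cloud(c);q=toR(W.reshape(-1,3)).reshape(400,640,2)*1000;z=W[...,2]
    k=(z>.026)&(z<.036)&(q[...,0]>-110)&(q[...,0]<-6)&(q[...,1]>-223)&(q[...,1]<73)
    p=q[k];
    near=[np.percentile(p[(p[:,1]>a)&(p[:,1]<a+15)][:,0],1).round(1) for a in range(-222,72,21)]
    print(n,"near edge along row",near)
    b=(z>.046)&(z<.054)&(q[...,0]>-80)&(q[...,0]<-30)&(q[...,1]>0)&(q[...,1]<200);print("cheek y",np.percentile(q[b][:,1],[1,99]))
    f=(z>.037)&(z<.043)&(q[...,0]>-80)&(q[...,0]<-15)&(q[...,1]<-200)&(q[...,1]>-280);print("fixed y",np.percentile(q[f][:,1],[1,99]))
    im=c['img'][130:220,200:440] if n=='top' else c['img'][150:290,220:500]
    cv2.imwrite(f'pics/{n}8.png',cv2.resize(im,None,fx=2.8,fy=2.8,interpolation=cv2.INTER_CUBIC))
```

```text
t 25.35 rack xy [-124.6  220.3] z 105.0 toolx vs rack y deg 0.21 tilt 0.21 F [ 0.6 -1.1  0.1] w 0.5 R.x [ 0.073  0.997 -0.004] R.y [ 0.997 -0.073 -0.001] q [ 0.41  0.84 -1.2   1.89  0.9   1.09  0.33]
top near edge along row [np.float64(-79.3), np.float64(-80.3), np.float64(-79.2), np.float64(-80.6), np.float64(-79.0), np.float64(-78.6), np.float64(-79.6), np.float64(-79.5), np.float64(-80.9), np.float64(-79.4), np.float64(-80.8), np.float64(-79.2), np.float64(-78.2), np.float64(-81.3)]
cheek y [75.25513004 99.61289816]
fixed y [-249.83138473 -225.18661218]
scene near edge along row [np.float64(-77.5), np.float64(-77.8), np.float64(-77.0), np.float64(-77.6), np.float64(-77.5), np.float64(-77.3), np.float64(-79.3), np.float64(-76.8), np.float64(-78.7), np.float64(-77.0), np.float64(-76.5), np.float64(-77.5), np.float64(-77.2), np.float64(-78.0)]
cheek y [ 78.30124256 102.9239318 ]
fixed y [-246.72141572 -222.47324132]
```

View pics/scene8.png

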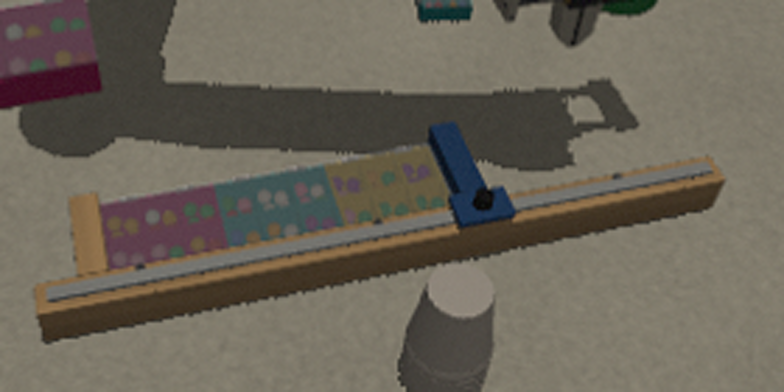

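View pics/top8.png

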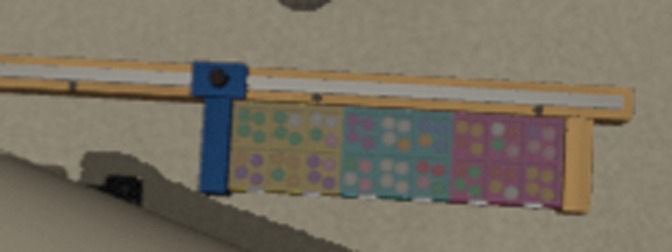

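Run:
```python
from h import *
import pickle
a=pickle.load(open('scene0.pkl','rb'));b=cam('scene')
for nm,(u0,u1,v0,v1),m in [('tape',(415,470,120,165),0),('cup',(160,205,190,245),0),('stack',(355,405,240,300),0)]:
    A=a['z_map'][v0:v1,u0:u1];B=b['z_map'][v0:v1,u0:u1];print(nm,np.mean(abs(A-B)>.01).round(3))
cv2.imwrite('pics/scene9.png',b['img'])
sign_off()
```

```text
tape 0.703
cup 0.008
stack 0.008
the job is handed in; nothing more can be done
```

View pics/scene9.png

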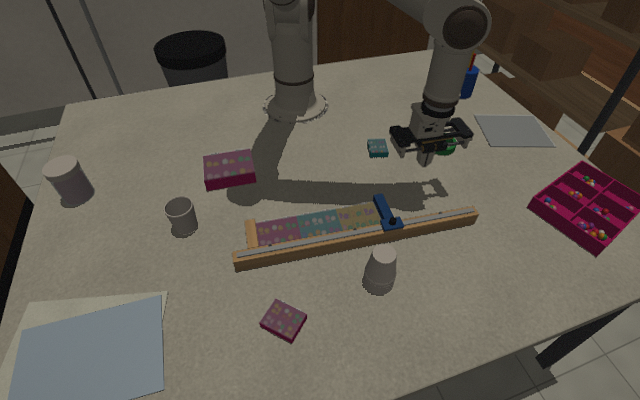

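The job is handed in. All three cases stand flush against the rail, in the order pink, teal, yellow from the fixed cheek. The blue cheek is closed up against them. I slid each case in with two fingertips, then pushed the blue cheek's outer face until the row stopped moving at about 16 N. The clock stood at about 25.5 s.

- **Row:** in the top view the cases' near edges lie 78–81 mm in front of the rail face all along the row, where 80 mm is ideal. The cheeks' inner faces measure 300.4 mm apart, against 300 mm for three cases. I saw no gaps. The scene camera reads the near edges about 2 mm closer to the rail and both cheeks about 3 mm further left, roughly the calibration error. Its cheek spacing is 300.8 mm.
- **Cups:** the cup and the cup stack did not move.
- **Green roll:** my last check of it did not work. The gripper hides it in the final picture, so 70% of its depth pixels differ. Before that it was visible, and the gripper worked clear of it and never came near it at table height. It was never directly measured at the end.

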